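# Feed a tray of rolls past the lane's spring catch

### The arm

A 6-joint arm with a two-finger parallel gripper is mounted at the origin on the work surface. World frame = base frame: x ahead of the robot, y to its left, z up, the work surface at z = 0. Lengths are in mm, angles in rad, forces in N, time in s.
With the tool pointing down it reaches from about 350 to 975 mm from the base axis. Payload 7.1 kg.
Tool frame: the origin (TCP) lies midway between the tips of the shut fingers; the grasp point (between the pads) lies pinch_z behind it (pinch_z is the distance from the TCP to the grasp point, in mm); z points along the fingers, y is the line along which they close (so a half turn about z gives the same grasp; the last joint's range is limited). The gripper opens to 88 mm and grips with 3 to 60 N. Pads are 20 mm wide; open, the fingers measure 115 mm over their backs; the gripper's body (75 mm by 178 mm) begins 61 mm behind the grasp point.
Start: joints at [-1.312, 0.423, 1.63, -0, 1.089, -0.019], TCP at [171.419, -601.016, 192.875] pointing down, gripper open.
Joint ranges: [-3, 3], [-0.9, 2.11], [0.09, 2.58], [-1.31, 4.45], [0.11, 2.69], [-2.54, 2.54]. Speed limits (rad/s): [2.39, 2.39, 3.01, 3.14, 3.14, 3.14].

### API

Orientations are given as a rotation vector (axis times angle).
In Python, from workcell import get_obs, get_image, close_job, pinch_z gives the robot as it stands.
- The arm moves only by the tool jog_arm, never from a script. Its argument "commands" is a list of rows, each a list of 3 entries, a list of its own where there are three numbers: the gripper command: -1 is shut, 1 is fully open, values between are in proportion, then the shift along the tool's x, y, z as a fraction of full scale, then the turn, a rotation vector about the tool's x, y, z as a fraction of full scale. In form: [[gripper, [tx, ty, tz], [rx, ry, rz]], ...]. A call has 1 to 10 rows; each row shifts and turns the commanded pose from where the row before left it, along the tool's axes as they then stand; what a row does not reach is not made up. Full scale, the value 1, is 0.1 m for a shift and 45 degrees for a turn. A row lasts 1/10 s, in which the tool goes at most 50 mm and 8.59 degrees, less where a joint would pass 70% of its speed; a pose out of reach is approached as far as the arm can. A call with a number of a shift or a turn outside -1 to 1 is refused whole. A call with a gripper value outside its range is refused whole. The fingers move at their own pace and stop on an object; the grip force is fixed at half the most. Time passes only in rows, so rows that do not move let the fingers close. It gives the time, the measured TCP pose, the force, the opening and the grip force at its end, in the units of the state.
- get_obs(): the state, without advancing time (a new reading comes with each control period).
- get_image(name): name is "side" or "top"; returns a dict with "image" (400x640x3 uint8, blue, green, red), "z_map" (400x640 float32, mm along the optical axis (not along the pixel's ray), 0 where there is no reading), "intrinsics" (3x3 intrinsics, pixels), "eye" and "orientation" of the camera in the world. Camera axes: x right, y down, z forward; pixel columns grow to the right and rows downward; lengths in mm; the calibration is good to about 2 mm. A picture is of the moment at which its call begins.
- close_job(): hands the job in; it is judged then, once.
The state is a dict: "t": time; "qpos": joint angles; "qvel": joint speeds; "joint_torque": joint torques, N m; "ee_pos": TCP position; "orientation": TCP orientation; "ft_force": force on the tool from outside, world axes, zero at the start; "moment": the same for the moment, N m; "width": finger opening in mm; "grasp_force": force on a finger pad.
Only numpy, scipy, OpenCV 4.12 (cv2) and the standard library are available. Lean on these libraries where they do the work, as an engineer would, in place of code of your own. Each camera call takes 0.05 s, during which the arm holds its last target. There are 200 camera calls.

### The job

With the fingertips press the spring catch of the feed lane right down on its bar behind the tray of rolls and, keeping it held down all the way, push the tray along the lane with the fingers until it is wholly past the two teeth; then let the catch spring fully up behind the tray and leave it there, standing level between the teeth and the end stop. Only touch and push: do not lift or tip the tray, and leave the things standing around where they are.

Things in the scene. Friction and masses are not known exactly. Their poses are not given: they have to be found in the camera images.
- lane: Fixed grey metal feed lane, 380 mm long (its x) by 190 wide (its y); origin: centre of its underside on the table, z up. The tray slides along lane +x between dark side rails 144 mm apart (tops 46 mm above the table), on two black strips (tops 30 mm up) with the catch bar between them. A dark cross bar at the +x end is the end stop, inner face at lane x = 165 mm.
- catch (a joint): Spring catch: flat steel bar along the middle of the lane with two teeth, moving straight up and down. Value in m: 0 = up, 0.015 = right down on its stop; the teeth let the tray over only above 0.010. It springs up by itself: 2.5 N starts it, 7.5 N holds it right down, wherever on its length it is pressed.
- catch_pad (a point): Point on the catch bar's top face, on its centre line at lane x = -155 mm, on the grooved end open behind the tray; moves with the bar. 47 mm above the table when up, 32 when right down. The flat top is 60 mm wide (lane y -30 to 30) and runs from lane x = -185 to 67 mm, under the tray and between the teeth.
- catch_teeth (a point): Point midway between the catch's two upright teeth, level with their tops (lane x = 31 mm, y = 0); 60 mm above the table when up, 45 when right down. The teeth stand 13 mm above the bar at its two edges: lane x = 25 to 37 mm, lane y = 36 to 46 and -36 to -46 mm, so fingers on the bar pass through the 72 mm gap between them.
- tray: Loose plywood tray of six rolls (fixed in it), 110 mm long (its x, along the lane), 140 wide, 48 high, rolls to 54; 0.55 to 0.92 kg. Origin: centre of its underside, 30 mm above the table. Two side runners 20 mm high leave a tunnel over the bar; flat front and rear walls 20 to 48 mm above its underside. Centre at lane x = -70 to -35 mm at the start, 92 to 110 mm once past the teeth.
- egg_box: Bystander: closed grey pulp egg box, 150 x 100 x 70 mm, loose; origin at its underside.
- jam_jar: Bystander: jam jar with steel lid, diameter 64, height 85 mm, loose; origin at its underside.
- loaf: Bystander: loaf of bread, 170 x 90 x 90 mm, loose; origin at its underside.
- tin: Bystander: tin can, diameter 74, height 80 mm, loose; origin at its underside.
- scraper: Bystander: spatula lying flat, loose, well aside; origin at its middle.
- bowl: Bystander: white bowl, diameter 100, height 45 mm, loose; origin at its underside.
- price_block: Bystander: price card upright in a small black foot, 25 x 70 x 63 mm, loose; origin at its underside.
Things that resemble listed ones, but are neither listed nor needed, are in the scene too. What is shaped like the tray but green is not meant.

How it is judged:
By the outcome, as a careful person would: the job done as asked, in the order asked, and still so for the second after the job is handed in, with the robot touching nothing.
It also fails if it takes over 40 s, if anything falls off the work surface, if the arm or the gripper's body presses on something with over 40 N, if the wrist force passes 120 N, or if a joint passes its speed limit or range.

## Working session

There is one attempt and no reset: what is moved stays moved. The work goes in short steps, Python scripts to look and compute and a tool call to move; the robot and the scene stay as the last step left them, time stands still between calls to the robot, and variables do not carry over. Pictures are saved under pics/ and viewed, at most 10 in all, crops included, and the job is handed in when it is done.

Besides the shell and the picture viewer there is one more tool, called after "Request:" by a JSON object that holds its "fn" and its "kwargs". jog_arm: Moves the arm, as the interface text tells. Its arguments: {"type":"object","properties":{"commands":{"type":"array","items":{"type":"array"}}},"required":["commands"]}

```bash
mkdir -p pics
python3 - <<'E'
from workcell import *
import cv2,numpy as np
print(pinch_z); o=get_obs(); print(o)
for n in("side","top"):
    d=get_image(n); cv2.imwrite(f"pics/{n}0.png",d["image"]); np.savez(f"{n}0.npz",**d)
    print(n,d["intrinsics"],d["eye"],d["orientation"])
E
```

```text
18.700000000000003
{'t': 0.0, 'qpos': array([-1.31198630e+00,  4.23838841e-01,  1.63071202e+00,  1.08724636e-06,
        1.08858271e+00, -1.90009340e-02]), 'qvel': array([ 1.80191094e-04, -6.03164809e-05,  9.74325042e-04, -4.41397710e-04,
        6.94049926e-04,  4.93817873e-04]), 'joint_torque': array([ 2.78599597e-03, -5.44619787e+01, -2.73668200e+01,  6.44697645e-02,
        2.27323745e-02, -1.10122014e-04]), 'ee_pos': array([ 171.27450308, -600.43637385,  192.09432895]), 'orientation': array([-3.10981813e+00, -4.34769842e-01,  2.87887656e-04]), 'ft_force': array([ 0.41965778, -0.88401302, -0.00330259]), 'moment': array([-0.00521773, -0.03378829, -0.02404936]), 'grasp_force': 0.0, 'width': 87.42324956970795}
side [[513.57000176   0.         315.55463801]
 [  0.         513.57000176 204.06167001]
 [  0.           0.           1.        ]] [-120.75261228  520.30098804  968.96930921] [-1.09721844  2.45627559 -0.97514384]
top [[395.71476022   0.         315.64554565]
 [  0.         395.71476022 198.17319087]
 [  0.           0.           1.        ]] [ 425.56636774  -71.03806326 1042.62272185] [-2.15841018  2.17287343 -0.06899143]
```

View pics/top0.png

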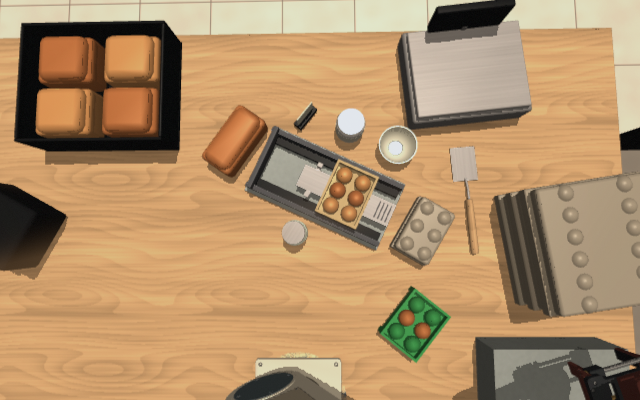

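View pics/side0.png

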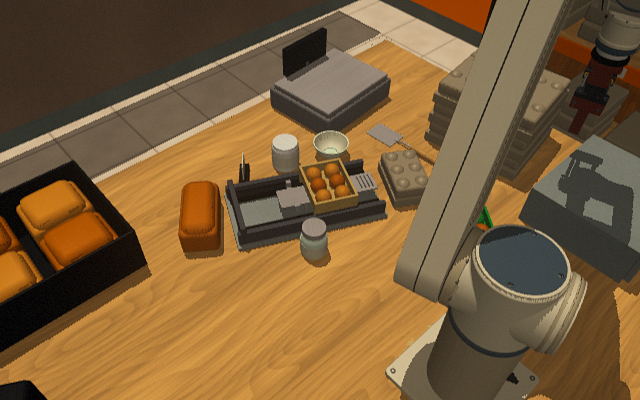

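The plywood tray is at (347,193) in the top view, with the grooved pad end at (378,210), the teeth at about (318,165) and the end stop at about (262,160). Possible mix-ups are the green tray (414,323), the black bin of rolls (100,85) and the egg box (423,230). I choose the plywood tray in the lane, and will check it in a close crop.

```bash
cat > h.py <<'E'
import numpy as np,cv2
from scipy.spatial.transform import Rotation as R
def pts(d):
    K=d["intrinsics"];z=d["z_map"];v,u=np.mgrid[:400,:640]
    c=np.stack([(u-K[0,2])/K[0,0]*z,(v-K[1,2])/K[1,1]*z,z],-1)
    return c@R.from_rotvec(d["orientation"]).as_matrix().T+d["eye"]
def proj(d,p):
    c=(np.asarray(p)-d["eye"])@R.from_rotvec(d["orientation"]).as_matrix();q=c@d["intrinsics"].T
    return q[...,:2]/q[...,2:]
E
python3 - <<'E'
from h import *
d=dict(np.load("top0.npz"));P=pts(d);im=d["image"]
box=np.zeros((400,640),bool);box[115:255,235:415]=1
hsv=cv2.cvtColor(im,cv2.COLOR_BGR2HSV)
print("table z",np.median(P[260:290,150:250,2]))
# dark rails
m=box&(hsv[...,1]<70)&(hsv[...,2]<90)&(P[...,2]>36)&(P[...,2]<56)
m=cv2.morphologyEx(m.astype(np.uint8),cv2.MORPH_CLOSE,np.ones((5,5)))
n,l,s,c=cv2.connectedComponentsWithStats(m)
for i in range(1,n):
    if s[i,4]>40:
        q=P[l==i]; print(s[i],q.mean(0),cv2.minAreaRect(q[:,:2].astype(np.float32)))
# tray
m=box&(P[...,2]>70)&(hsv[...,1]>60)
n,l,s,c=cv2.connectedComponentsWithStats(m.astype(np.uint8))
for i in range(1,n):
    if s[i,4]>200:
        q=P[l==i];print("hi",s[i],q.mean(0),q[:,2].max(),cv2.minAreaRect(q[:,:2].astype(np.float32)))
c=cv2.resize(im[110:260,230:430],(800,600),interpolation=cv2.INTER_CUBIC);cv2.imwrite("pics/c1.png",c)
E
```

```text
table z 0.7843294716222999
[247 129  90  76 440] [582.59578232  45.40083324  45.86601973] ((577.53662109375, 13.204078674316406), (166.35089111328125, 171.88870239257812), 60.744197845458984)
[336 130  24  11  43] [ 668.66754337 -130.01749473   44.22308001] ((672.2523803710938, -128.25794982910156), (61.015499114990234, 16.621713638305664), 73.9269790649414)
[379 179  23  11  47] [ 547.84512529 -236.22376028   44.7278373 ] ((548.0180053710938, -236.5027618408203), (60.82945251464844, 3.7520742416381836), 64.57359313964844)
[308 213  69  33 333] [ 437.69236245 -112.58079221   49.39343193] ((426.92822265625, -110.49121856689453), (186.35821533203125, 35.60499954223633), 65.1714859008789)
hi [235 115  26  44 676] [676.8846576  126.66372304  90.82166711] 1042.622721847102 ((558.70361328125, 63.82476806640625), (365.940185546875, 98.70059204101562), 30.274417877197266)
hi [315 159  64  71 526] [ 521.2184885  -124.94210593   85.62459897] 1042.622721847102 ((502.9777526855469, -115.97858428955078), (109.98613739013672, 178.30560302734375), 64.98932647705078)
hi [341 176  29  46 572] [ 508.32086861 -144.92086125   82.01662233] 1042.622721847102 ((487.88946533203125, -133.1944580078125), (44.99861145019531, 170.1923370361328), 59.88674545288086)
hi [323 183  23  31 382] [510.7879877  -92.77337683  82.50777717] 1042.622721847102 ((489.359375, -82.94013977050781), (37.554813385009766, 126.1750259399414), 65.88162994384766)
```

View pics/c1.png

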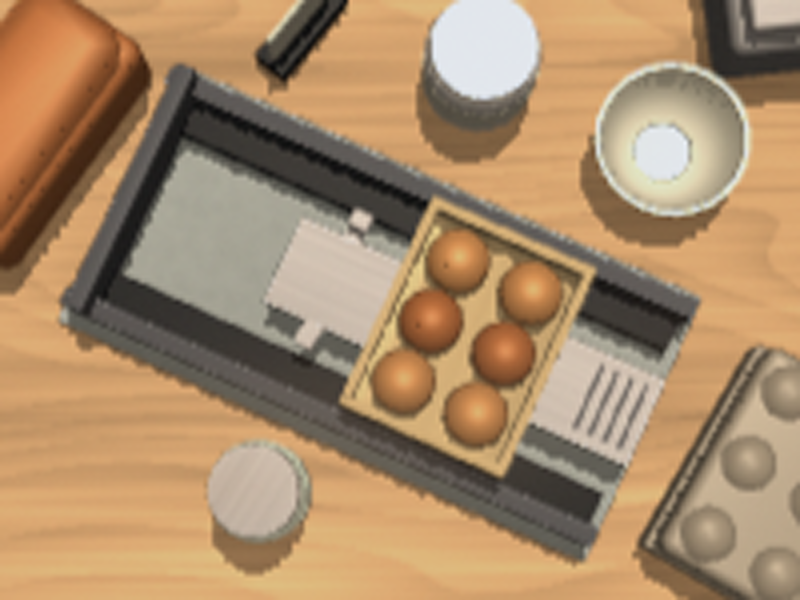

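The crop confirms it: plywood tray with six rolls at crop (470,335), bar end with grooves at (620,410), teeth at (361,219) and (309,333). The jar stands at (258,490), and the egg box is right of the pad end.

```bash
cat >> h.py <<'E'
def ray(d,uv,z):
    uv=np.atleast_2d(uv);K=d["intrinsics"]
    c=np.stack([(uv[:,0]-K[0,2])/K[0,0],(uv[:,1]-K[1,2])/K[1,1],np.ones(len(uv))],-1)@R.from_rotvec(d["orientation"]).as_matrix().T
    return d["eye"]+c*((z-d["eye"][2])/c[:,2])[:,None]
E
python3 - <<'E'
from h import *
d=dict(np.load("top0.npz"));P=pts(d)
f=lambda a,z:ray(d,np.array(a)/4+[230-.4,110-.4],z)[:,:2]
bar=f([(300,218),(267,300),(665,378),(628,463)],47);te=f([(361,219),(309,333)],60);tr=f([(435,198),(597,270),(503,475),(343,403)],78)
es=f([(180,68),(697,298)],46)
A=np.vstack([bar,te]);L=np.array([[67,-30],[67,30],[-185,-30],[-185,30],[31,-41],[31,41]])
# upper side in image is world +x ; lane +x ~ +y world -> lane +y ~ world -x
Q=lambda a:a[:,0]+1j*a[:,1]
a,l=Q(A),Q(L);am,lm=a.mean(),l.mean()
r=np.sum((a-am)*np.conj(l-lm));sc=abs(r)/np.sum(abs(l-lm)**2);r/=abs(r);o=am-r*lm
print("yaw",np.angle(r),"scale",sc,"origin",o,"res",np.abs(a-(o+r*l)))
t=(Q(tr)-o)/r;print("tray lane",t,t.mean());print("rail ends",(Q(es)-o)/r)
for n,x in(("pad",-155),("x-140",-140)):print(n,o+r*x)
for p in [(397,229)]:pass
m=(P[...,2]>56)&(P[...,2]<95);m[:, :370]=0;m[:,470:]=0;m[:180]=0;m[280:]=0
q=Q(P[m]);q=(q-o)/r;print("eggbox lane min/max",np.percentile(q.real,[1,99]),np.percentile(q.imag,[1,99]), q.real.max())
from workcell import get_obs
M=R.from_rotvec(get_obs()["orientation"]).as_matrix();print(M.round(3))
E
```

```text
yaw 1.1391862180551213 scale 0.9902137039637918 origin (546.812137930857-70.24904153331585j) res [2.72299231 2.3518571  1.62942952 1.06672101 0.40179161 2.80343283]
tray lane [  -6.94424983-68.51048221j -115.61946241-68.3113709j
 -114.03523915+69.86646842j   -7.53408586+70.04834063j] (-61.03325931195503+0.7732389862606155j)
rail ends [ 178.8412572 -84.6730957j  -182.21362975-83.68005768j]
pad (481.9703996847319-211.0345130181995j)
x-140 (488.2454066117763-197.41011255192043j)
eggbox lane min/max [-320.22297196 -109.97865519] [-66.53592293  75.52805047] -99.80004221908996
[[ 0.962  0.274 -0.   ]
 [ 0.274 -0.962  0.001]
 [ 0.    -0.001 -1.   ]]
```

Run:
```python
from h import *
d=dict(np.load("top0.npz"));P=pts(d);z=P[...,2].copy();z[d["z_map"]==0]=0
for n,s in dict(stack=np.s_[185:320,495:600],box=np.s_[340:400,475:560],green=np.s_[290:360,375:450],eggbox=np.s_[195:265,392:453]).items():
    print(n,np.percentile(z[s],[50,90,98]),[np.round(np.percentile(P[s][z[s]>40],[2,98],axis=0)[:,i]) for i in(0,1)])
a=np.array([171,-600]);b=np.array([484,-206]);
# clearance of highest points (z>150) from the chord
q=P[(z>150)&(z<600)][:,:2];t=np.clip((q-a)@(b-a)/((b-a)@(b-a)),0,1);e=np.hypot(*(q-a-t[:,None]*(b-a)).T)
for k in(0,.2,.4,.6,.8):
    s=(t>k)&(t<=k+.2); print(k,e[s].min() if s.any() else None)
M=np.array([[.962,.274],[.274,-.962]]);print("shift tool",M.T@(b-a))
```

```text
stack [183.54151697 198.43377103 203.7034057 ] [array([257., 517.]), array([-642., -515.])]
box [109.32465414 112.16824247 113.53673631] [array([ 52., 160.]), array([-596., -449.])]
green [25.34177491 51.38533817 55.24380178] [array([128., 272.]), array([-360., -216.])]
eggbox [60.37438838 69.84740816 73.62393978] [array([358., 500.]), array([-374., -247.])]
0 0.014476180052263383
0.2 43.03081742314755
0.4 138.0290435787034
0.6 None
0.8 306.2700089314966
shift tool [ 409.062 -293.266]
```

Request:
{"fn": "jog_arm", "kwargs": {"commands": [[-0.7,[0,0,-0.2],[0,0,-0.157]],[-0.7,[0,0,-0.2],[0,0,-0.157]],[-0.7,[0.1,0,-0.1],[0,0,-0.157]],[-0.7,[0.1,0,0],[0,0,-0.157]],[-0.7,[0.1,0,0],[0,0,-0.157]],[-0.7,[0.1,0,0],[0,0,-0.157]],[-0.7,[0.1,0,0],[0,0,-0.157]],[-0.7,[0.3,0,0],[0,0,0]],[-0.7,[0.4,0.1,0],[0,0,0]],[-0.7,[0.4,0.1,0],[0,0,0]]]}}

```text
t: 1.1
ee_pos: [270.9, -473.8, 242.4]
orientation: [-2.645, -1.694, -0.0]
ft_force: [0.6, 0.2, -0.2]
width: 14.1
grasp_force: 0.0
```

```bash
cat > w.py <<'E'
from h import *
from workcell import get_obs
def where():
    s=get_obs();p=s["ee_pos"];r=np.exp(1.1392j);q=(p[0]+1j*p[1]-(546.8-70.25j))/r
    M=R.from_rotvec(s["orientation"]).as_matrix()
    print("t",round(s["t"],2),"lane",np.round([q.real,q.imag,p[2]],1),"width",round(s["width"],1),"F",s["ft_force"].round(1),"yaw",np.arctan2(M[1,0],M[0,0]).round(4),"zaxis",M[:,2].round(3))
    lx=np.array([.418,.908,0]);print("F lane",s["ft_force"]@lx)
    g=np.array([*(0,0),0.])
    return s
if __name__=="__main__":where()
E
python3 w.py
```

```text
t 1.1 lane [-482.    81.8  242.4] width 14.1 F [ 0.6  0.2 -0.2] yaw 1.1396 zaxis [-0.     0.001 -1.   ]
F lane 0.40284408606538535
```

Request:
{"fn": "jog_arm", "kwargs": {"commands": [[-0.7,[0.4,0.1,0],[0,0,0]],[-0.7,[0.4,0.1,0],[0,0,0]],[-0.7,[0.4,0.1,0],[0,0,0]],[-0.7,[0.4,0.1,0],[0,0,0]],[-0.7,[0.4,0.1,0],[0,0,0]],[-0.7,[0.4,0.1,0.3],[0,0,0]],[-0.7,[0.4,0.1,0.3],[0,0,0]],[-0.7,[0.4,0.1,0.3],[0,0,0]],[-0.7,[0.1,0,0.3],[0,0,0]],[-0.7,[0,0,0.2],[0,0,0]]]}}

```text
t: 2.1
ee_pos: [479.3, -208.0, 102.4]
orientation: [-2.64, -1.699, 0.002]
ft_force: [0.0, -0.9, -0.0]
width: 13.3
grasp_force: 0.0
```

```bash
python3 w.py
python3 - <<'E'
from h import *
from workcell import get_image
d=get_image("top");np.savez("top1.npz",**d);t=cv2.resize(d["image"][130:250,300:460],(800,600),interpolation=cv2.INTER_CUBIC)
d=get_image("side");np.savez("side1.npz",**d);s=cv2.resize(d["image"][120:270,210:410],(800,600),interpolation=cv2.INTER_CUBIC)
cv2.imwrite("pics/s1.png",s);cv2.imwrite("pics/t1.png",t)
E
```

```text
t 2.1 lane [-153.3    3.7  102.4] width 13.3 F [ 0.  -0.9 -0. ] yaw 1.1439 zaxis [-0.002  0.001 -1.   ]
F lane -0.7908200772042726
```

View pics/s1.png

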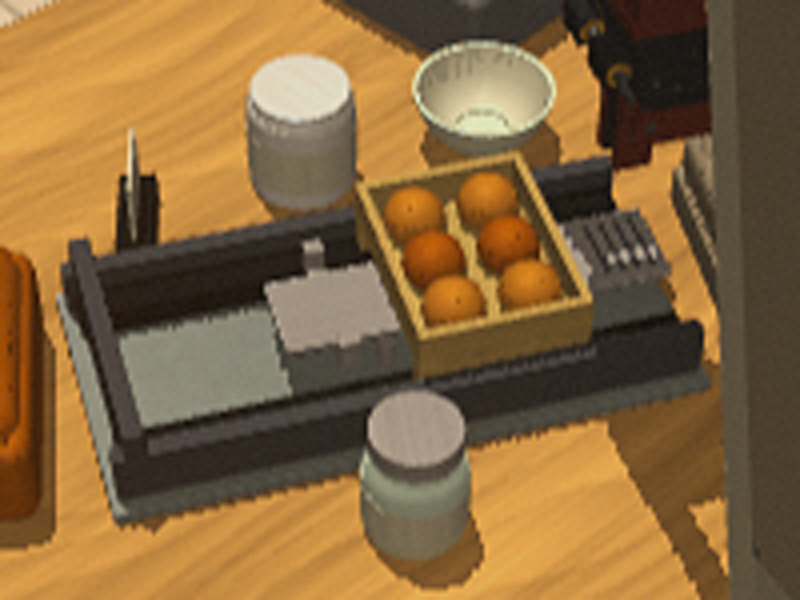

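The fingers (625,160) hang above the grooved pad (620,250), behind the tray, with nothing under the body. I'll centre and lower them.

Request:
{"fn": "jog_arm", "kwargs": {"commands": [[-0.7,[0,0.035,0.25],[0,0,0]],[-0.7,[0,0,0.2],[0,0,0]],[-0.7,[0,0,0.1],[0,0,0]],[-0.7,[0,0,0.1],[0,0,0]],[-0.7,[0,0,0.05],[0,0,0]]]}}

```text
t: 2.7
ee_pos: [482.8, -212.0, 34.6]
orientation: [2.644, 1.696, 0.0]
ft_force: [1.2, 0.9, -0.8]
width: 13.3
grasp_force: 0.0
```

```bash
python3 w.py
```

```text
t 2.7 lane [-155.6   -1.2   34.6] width 13.3 F [ 1.2  0.9 -0.8] yaw 1.1405 zaxis [ 0. -0. -1.]
F lane 1.2860189247816565
```

Request:
{"fn": "jog_arm", "kwargs": {"commands": [[-0.7,[0,0,0],[0,0,0]],[-0.7,[0,0,0],[0,0,0]]]}}

```text
t: 2.9
ee_pos: [483.1, -212.0, 35.2]
orientation: [2.644, 1.696, 0.001]
ft_force: [0.5, 0.4, 0.4]
width: 13.4
grasp_force: 0.0
```

```bash
python3 w.py
python3 - <<'E'
from h import *
from workcell import get_image
d=get_image("top");np.savez("top2.npz",**d);t=cv2.resize(d["image"][130:250,300:460],(500,375),interpolation=cv2.INTER_CUBIC)
d=get_image("side");np.savez("side2.npz",**d);s=cv2.resize(d["image"][120:270,210:410],(500,375),interpolation=cv2.INTER_CUBIC)
cv2.imwrite("pics/s2.png",cv2.resize(np.hstack([s,t]),(800,300)))
E
```

```text
t 2.9 lane [-155.4   -1.4   35.2] width 13.4 F [0.5 0.4 0.4] yaw 1.1408 zaxis [ 0.001 -0.    -1.   ]
F lane 0.5761364147241156
```

View pics/s2.png

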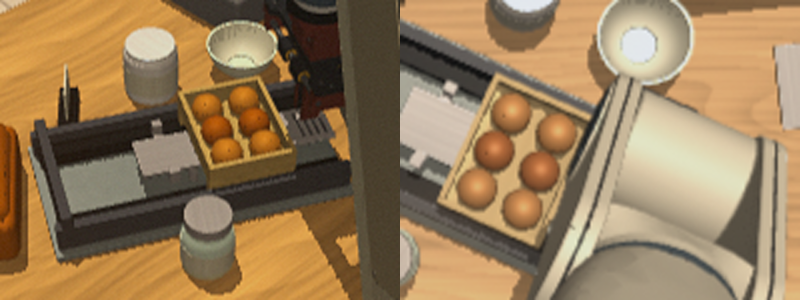

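Run:
```python
from h import *
d=dict(np.load("side2.npz"));P=pts(d);im=d["image"]
o=546.8-70.25j;r=np.exp(1.1392j)
def L(x,y,z):
    w=o+r*(x+1j*y);return [w.real,w.imag,z]
def px(*a):return proj(d,L(*a)).round(1)
print("tcp",px(-155,-1,35),"pad up",px(-155,0,47),"pad dn",px(-155,0,32),"teeth up",px(31,41,60),px(31,-41,60),"bar end",px(-185,30,47),px(-185,-30,47))
c=cv2.resize(im[150:215,325:395],(700,650),interpolation=cv2.INTER_NEAREST)[:600]
for q in ((-155,-1,35),(-155,0,47)):
    u=(px(*q)-[325,150])*10;cv2.circle(c,tuple(int(x) for x in u),5,(0,255,0),-1)
cv2.imwrite("pics/s3.png",c)
q=(P[...,0]+1j*P[...,1]-o)/r
for v in range(168,200,2):
  print(v,[tuple(int(x) for x in (q[v,u].real,q[v,u].imag,P[v,u,2])) for u in(356,362,366,370)])
```

```text
tcp [361.1 183.9] pad up [361.6 180.8] pad dn [361.1 185. ] teeth up [296.2 203.8] [287.2 180.9] bar end [376.9 186.4] [368.2 170.8]
168 [(-165, -64, 30), (-143, 17, 110), (-123, 80, 172), (-130, 85, 175)]
170 [(-163, -59, 29), (-142, 19, 106), (-124, 79, 165), (-130, 86, 170)]
172 [(-160, -51, 29), (-143, 19, 98), (-122, 83, 163), (-134, 81, 158)]
174 [(-157, -44, 29), (-145, 17, 89), (-125, 80, 153), (-134, 81, 152)]
176 [(-148, -22, 44), (-146, 16, 81), (-124, 83, 150), (-184, -14, 42)]
178 [(-144, -13, 47), (-147, 15, 73), (-157, 16, 72), (-179, -2, 47)]
180 [(-141, -4, 49), (-157, -3, 46), (-165, 2, 49), (-176, 4, 48)]
182 [(-139, 0, 46), (-154, 4, 47), (-164, 5, 45), (-173, 11, 48)]
184 [(-136, 7, 47), (-151, 11, 46), (-161, 13, 46), (-171, 16, 46)]
186 [(-134, 13, 47), (-148, 18, 47), (-159, 18, 45), (-169, 22, 45)]
188 [(-132, 18, 45), (-146, 24, 46), (-157, 25, 44), (-164, 32, 49)]
190 [(-128, 29, 50), (-143, 32, 48), (-154, 32, 45), (-163, 36, 46)]
192 [(-114, 59, 76), (-143, 32, 41), (-165, 12, 15), (-178, 9, 8)]
194 [(-110, 70, 81), (-154, 12, 10), (-163, 17, 12), (-175, 16, 9)]
196 [(-110, 70, 74), (-150, 21, 13), (-162, 19, 8), (-173, 21, 6)]
198 [(-111, 71, 67), (-151, 21, 5), (-160, 26, 7), (-169, 31, 10)]
```

View pics/s3.png

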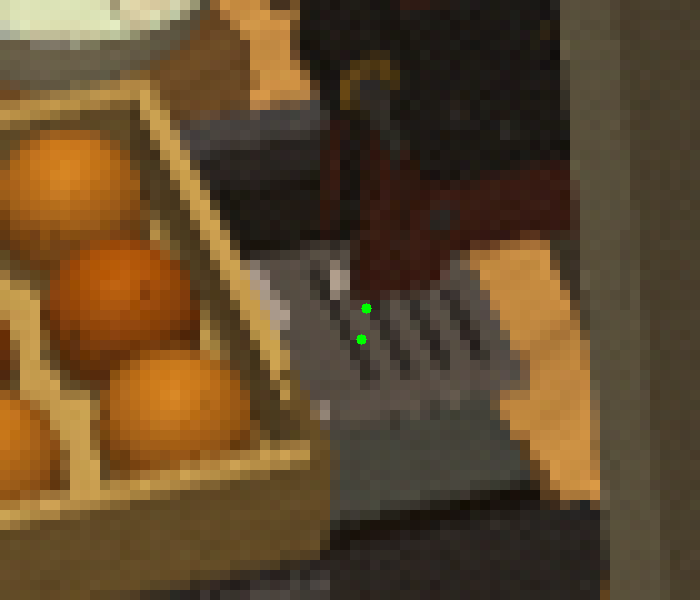

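The image shows the bar still up and the finger ends about 20 mm above it, although the TCP reads 35. I'll go down in small steps until the force shows contact.

Request:
{"fn": "jog_arm", "kwargs": {"commands": [[-0.7,[0,0,0.05],[0,0,0]],[-0.7,[0,0,0],[0,0,0]]]}}

```text
t: 3.2
ee_pos: [482.5, -211.6, 29.4]
orientation: [-2.644, -1.697, 0.0]
ft_force: [-0.1, -0.3, -0.2]
width: 13.1
grasp_force: 0.0
```

```bash
python3 w.py
python3 - <<'E'
from h import *
from workcell import get_image
d=get_image("side");P=pts(d)
o=546.8-70.25j;r=np.exp(1.1392j);q=(P[...,0]+1j*P[...,1]-o)/r
for v in range(172,192):
  print(v,[tuple(int(x) for x in (q[v,u].real,q[v,u].imag,P[v,u,2]))+tuple(int(x) for x in d["image"][v,u]) for u in(358,361,364,367)])
E
```

```text
t 3.2 lane [-155.3   -0.8   29.4] width 13.1 F [-0.1 -0.3 -0.2] yaw 1.141 zaxis [-0.  0. -1.]
F lane -0.27909176130290225
172 [(-146, -8, 72, 12, 21, 37), (-145, 11, 91, 20, 26, 46), (-149, 17, 95, 15, 25, 48), (-123, 86, 166, 17, 25, 52)]
173 [(257, 853, 968, 21, 26, 39), (-144, 13, 90, 15, 25, 43), (-122, 75, 152, 18, 26, 52), (-123, 88, 164, 16, 29, 53)]
174 [(-145, -5, 68, 10, 21, 29), (-145, 12, 85, 13, 21, 43), (-122, 75, 149, 17, 26, 47), (-128, 78, 151, 22, 30, 55)]
175 [(-145, -5, 65, 18, 26, 34), (-142, 18, 87, 14, 22, 45), (-124, 71, 142, 20, 27, 48), (-127, 81, 150, 20, 25, 52)]
176 [(-145, -5, 61, 92, 107, 117), (-143, 16, 82, 17, 24, 47), (-122, 77, 144, 23, 28, 50), (-127, 82, 147, 19, 25, 55)]
177 [(-151, -16, 46, 146, 163, 181), (-144, 15, 78, 18, 25, 50), (-151, 18, 78, 17, 26, 52), (-127, 82, 144, 19, 27, 56)]
178 [(-148, -10, 48, 115, 130, 143), (-145, 14, 72, 10, 20, 49), (-151, 19, 75, 14, 24, 52), (-128, 81, 140, 17, 27, 54)]
179 [(-147, -7, 48, 57, 66, 72), (-145, 14, 70, 17, 25, 53), (-152, 17, 70, 21, 25, 53), (-160, 17, 67, 18, 25, 55)]
180 [(-147, -5, 47, 
[... 673 characters left out ...]
6 [(-138, 15, 47, 64, 75, 84), (-147, 15, 45, 39, 44, 51), (-153, 19, 47, 61, 68, 75), (-163, 17, 43, 64, 75, 85)]
187 [(-136, 20, 49, 67, 75, 84), (-145, 19, 46, 36, 42, 47), (-152, 23, 48, 69, 78, 85), (-159, 26, 48, 67, 77, 85)]
188 [(-136, 22, 47, 63, 74, 83), (-144, 23, 46, 56, 64, 72), (-150, 28, 50, 67, 76, 88), (-158, 27, 46, 66, 75, 85)]
189 [(-133, 30, 52, 67, 77, 86), (-143, 26, 46, 67, 76, 85), (-151, 26, 44, 69, 80, 88), (-158, 28, 43, 64, 72, 82)]
190 [(-134, 28, 47, 68, 78, 86), (-141, 31, 48, 74, 85, 95), (-148, 32, 47, 68, 78, 87), (-155, 35, 47, 63, 74, 81)]
191 [(257, 853, 968, 66, 75, 84), (-139, 34, 48, 69, 78, 87), (-149, 31, 42, 56, 64, 72), (-158, 30, 38, 59, 67, 72)]
```

Tips are at z≈62 while the TCP reads 29, so there is a constant offset of about 32 mm. The body shows 78 mm above the tips, as specified. I'll go on down by force.

Request:
{"fn": "jog_arm", "kwargs": {"commands": [[-0.7,[0,0,0.1],[0,0,0]],[-0.7,[0,0,0],[0,0,0]]]}}

```text
t: 3.45
ee_pos: [481.9, -211.3, 18.5]
orientation: [-2.643, -1.696, 0.002]
ft_force: [-0.9, -0.5, -0.4]
width: 13.2
grasp_force: 0.0
```

Request:
{"fn": "jog_arm", "kwargs": {"commands": [[-0.7,[0,0,0.05],[0,0,0]],[-0.7,[0,0,0],[0,0,0]]]}}

```text
t: 3.65
ee_pos: [482.5, -211.6, 14.2]
orientation: [-2.644, -1.696, 0.001]
ft_force: [-1.9, 0.8, 3.4]
width: 13.2
grasp_force: 1.8
```

Request:
{"fn": "jog_arm", "kwargs": {"commands": [[-0.7,[0,0,0.03],[0,0,0]],[-0.7,[0,0,0],[0,0,0]]]}}

```text
t: 3.85
ee_pos: [482.5, -211.7, 11.5]
orientation: [-2.644, -1.696, 0.0]
ft_force: [-1.6, 0.4, 4.8]
width: 13.1
grasp_force: 2.2
```

Request:
{"fn": "jog_arm", "kwargs": {"commands": [[-0.7,[0,0,0.05],[0,0,0]],[-0.7,[0,0,0.04],[0,0,0]],[-0.7,[0,0,0],[0,0,0]]]}}

```text
t: 4.15
ee_pos: [482.7, -211.7, 2.7]
orientation: [-2.644, -1.696, 0.0]
ft_force: [-1.4, 1.9, 7.1]
width: 13.3
grasp_force: 3.7
```

Request:
{"fn": "jog_arm", "kwargs": {"commands": [[-0.7,[0,0,0.02],[0,0,0]],[-0.7,[0,0,0.01],[0,0,0]],[-0.7,[0,0,0],[0,0,0]]]}}

```text
t: 4.45
ee_pos: [482.8, -211.8, 1.9]
orientation: [2.644, 1.697, 0.0]
ft_force: [-8.1, 4.5, 31.9]
width: 13.6
grasp_force: 15.4
```

The bar is down on its stop (the force jumped to 32 N). I'll ease off slightly and push.

Request:
{"fn": "jog_arm", "kwargs": {"commands": [[-0.7,[0.05,0,-0.01],[0,0,0]],[-0.7,[0.08,0,0],[0,0,0]],[-0.7,[0.08,0,0],[0,0,0]],[-0.7,[0.06,0,0],[0,0,0]],[-0.7,[0.06,0,0],[0,0,0]],[-0.7,[0.06,0,0],[0,0,0]],[-0.7,[0.06,0,0],[0,0,0]]]}}

```text
t: 5.15
ee_pos: [503.2, -173.5, 2.3]
orientation: [2.639, 1.695, 0.001]
ft_force: [-5.4, -14.6, 14.8]
width: 13.1
grasp_force: 9.5
```

```bash
python3 w.py
python3 - <<'E'
from h import *
from workcell import get_image
d=get_image("top");np.savez("top3.npz",**d);t=cv2.resize(d["image"][110:260,220:420],(540,405),interpolation=cv2.INTER_CUBIC)
d=get_image("side");np.savez("side3.npz",**d);s=cv2.resize(d["image"][120:270,210:410],(540,405),interpolation=cv2.INTER_CUBIC)
cv2.imwrite("pics/s4.png",cv2.resize(np.hstack([s,t]),(800,300)))
E
```

```text
t 5.15 lane [-112.    -3.6    2.3] width 13.1 F [ -5.4 -14.6  14.8] yaw 1.1421 zaxis [ 0.004 -0.004 -1.   ]
F lane -15.503115220867672
```

View pics/s4.png

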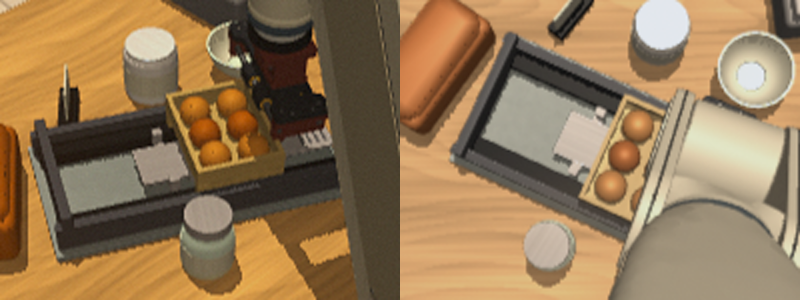

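Tray moves level, with the bar down (teeth low at (158,135)). Continuing.

Request:
{"fn": "jog_arm", "kwargs": {"commands": [[-0.7,[0.1,-0.01,0.005],[0,0,0]],[-0.7,[0.1,-0.01,0],[0,0,0]],[-0.7,[0.1,-0.005,0],[0,0,0]],[-0.7,[0.1,0,0],[0,0,0]],[-0.7,[0.1,0,0],[0,0,0]]]}}

```text
t: 5.75
ee_pos: [522.4, -127.5, 2.4]
orientation: [2.638, 1.695, 0.002]
ft_force: [-4.7, -18.1, 19.3]
width: 13.2
grasp_force: 12.1
```

```bash
python3 w.py
```

```text
t 5.75 lane [-62.2  -1.8   2.4] width 13.2 F [ -4.7 -18.1  19.3] yaw 1.1421 zaxis [ 0.005 -0.005 -1.   ]
F lane -18.3888255965596
```

Request:
{"fn": "jog_arm", "kwargs": {"commands": [[-0.7,[0.1,0,0],[0,0,0]],[-0.7,[0.1,-0.005,0],[0,0,0]],[-0.7,[0.1,0,0],[0,0,0]],[-0.7,[0.1,-0.005,0],[0,0,0]],[-0.7,[0.1,0,0],[0,0,0]]]}}

```text
t: 6.25
ee_pos: [542.8, -81.8, 2.4]
orientation: [2.638, 1.694, 0.004]
ft_force: [-3.6, -20.3, 18.3]
width: 13.2
grasp_force: 12.3
```

```bash
cat > tr.py <<'E'
from h import *
from workcell import get_image
import sys
o=546.8-70.25j;r=np.exp(1.1392j)
for n in("side","top"):
    d=get_image(n);P=pts(d);q=(P[...,0]+1j*P[...,1]-o)/r;h=cv2.cvtColor(d["image"],cv2.COLOR_BGR2HSV)
    m=(abs(q.imag)<76)&(q.real<170)&(q.real>-120)&(P[...,2]>66)&(P[...,2]<92)&(h[...,1]>90)&(h[...,2]>60)
    print(n,m.sum(),"tray front x by y",[(y,round(float(np.percentile(q.real[m&(abs(q.imag-y)<12)],98)),1)) for y in(-50,-25,0,25,50) if (m&(abs(q.imag-y)<12)).sum()>10])
    cv2.imwrite(f"pics/{n}_{sys.argv[1]}.png",d["image"])
E
python3 w.py; python3 tr.py a
```

```text
t 6.25 lane [-12.1  -1.2   2.4] width 13.2 F [ -3.6 -20.3  18.3] yaw 1.1419 zaxis [ 0.006 -0.004 -1.   ]
F lane -19.95996754339121
side 1570 tray front x by y [(-50, 109.1), (-25, 108.8), (0, 109.1), (25, 109.1), (50, 109.3)]
top 220 tray front x by y [(-50, 111.4), (-25, 111.0), (0, 110.8), (25, 111.3), (50, 111.1)]
```

Request:
{"fn": "jog_arm", "kwargs": {"commands": [[-0.7,[0.1,-0.005,0],[0,0,0]],[-0.7,[0.1,0,0],[0,0,0]],[-0.7,[0.1,-0.005,0],[0,0,0]],[-0.7,[0.07,0,0],[0,0,0]],[-0.7,[0.04,0,0],[0,0,0]],[-0.7,[0,0,0],[0,0,0]]]}}

```text
t: 6.95
ee_pos: [559.2, -43.4, 2.4]
orientation: [2.638, 1.695, 0.005]
ft_force: [-1.9, -15.4, 17.8]
width: 13.7
grasp_force: 10.2
```

```bash
python3 w.py; python3 tr.py b
python3 - <<'E'
import cv2,numpy as np
t=cv2.imread("pics/top_b.png")[110:260,220:420];s=cv2.imread("pics/side_b.png")[120:270,210:410]
cv2.imwrite("pics/v5.png",cv2.resize(np.hstack([s,t]),(800,300),interpolation=cv2.INTER_CUBIC))
E
```

```text
t 6.95 lane [29.5 -0.   2.4] width 13.7 F [ -1.9 -15.4  17.8] yaw 1.1421 zaxis [ 0.006 -0.003 -1.   ]
F lane -14.744016760947035
side 1558 tray front x by y [(-50, 150.6), (-25, 149.2), (0, 150.9), (25, 150.6), (50, 150.1)]
top 3 tray front x by y []
```

View pics/v5.png

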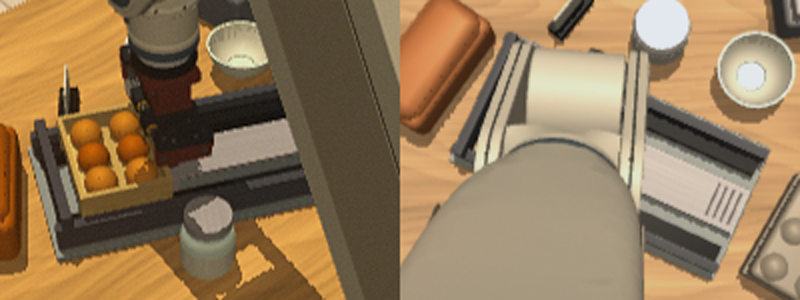

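Tray front is at x≈150, still about 15 mm short of the stop. I'll push 8 mm more.

Request:
{"fn": "jog_arm", "kwargs": {"commands": [[-0.7,[0.04,0,0],[0,0,0]],[-0.7,[0.04,0,0],[0,0,0]],[-0.7,[0,0,0],[0,0,0]]]}}

```text
t: 7.35
ee_pos: [562.3, -36.5, 2.4]
orientation: [2.638, 1.694, 0.004]
ft_force: [-2.8, -17.5, 18.1]
width: 13.3
grasp_force: 11.0
```

```bash
python3 w.py; python3 tr.py c
python3 - <<'E'
from h import *
# end stop inner top edge, side view: dark, height ~46, beyond tray
from workcell import get_image
d=get_image("side");P=pts(d);o=546.8-70.25j;r=np.exp(1.1392j);q=(P[...,0]+1j*P[...,1]-o)/r
m=(abs(q.imag)<60)&(P[...,2]>43)&(P[...,2]<52)&(q.real>140)&(q.real<200)&(d["image"].max(2)<110)
print(m.sum(),np.percentile(q.real[m],[2,10,50,90,98]))
E
```

```text
t 7.35 lane [37.1  0.1  2.4] width 13.3 F [ -2.8 -17.5  18.1] yaw 1.1418 zaxis [ 0.005 -0.004 -1.   ]
F lane -17.01558340664046
side 1571 tray front x by y [(-50, 158.0), (-25, 157.9), (0, 158.4), (25, 158.3), (50, 158.1)]
top 0 tray front x by y []
20 [157.85350937 158.43476048 177.35116685 177.59683673 177.86296067]
```

Request:
{"fn": "jog_arm", "kwargs": {"commands": [[-0.7,[-0.04,0,0],[0,0,0]],[-0.7,[-0.04,0,0],[0,0,0]],[-0.7,[0,0,0],[0,0,0]],[-0.7,[0,0,-0.06],[0,0,0]],[-0.7,[0,0,-0.08],[0,0,0]],[-0.7,[0,0,-0.1],[0,0,0]],[-0.7,[0,0,-0.2],[0,0,0]],[-0.7,[0,0,-0.4],[0,0,0]],[-0.7,[0,0,-0.4],[0,0,0]],[-0.7,[0,0,-0.4],[0,0,0]]]}}

```text
t: 8.5
ee_pos: [554.8, -40.8, 165.2]
orientation: [-2.643, -1.696, 0.003]
ft_force: [0.9, 0.5, 0.4]
width: 13.0
grasp_force: 0.0
```

Request:
{"fn": "jog_arm", "kwargs": {"commands": [[-0.7,[-0.4,0,-0.2],[0,0,0]],[-0.7,[-0.4,0,0],[0,0,0]],[-0.7,[-0.4,0,0],[0,0,0]],[-0.7,[-0.4,0,0],[0,0,0]],[-0.7,[-0.4,0,0],[0,0,0]],[-0.7,[-0.4,0,0],[0,0,0]],[-0.7,[-0.2,0,0],[0,0,0]],[-0.7,[0,0,0],[0,0,0]]]}}

```text
t: 9.3
ee_pos: [446.0, -278.8, 183.9]
orientation: [-2.646, -1.692, 0.001]
ft_force: [0.1, 0.8, 0.8]
width: 13.4
grasp_force: 0.0
```

```bash
python3 w.py; python3 tr.py d
python3 - <<'E'
from h import *
from workcell import get_image
o=546.8-70.25j;r=np.exp(1.1392j)
for n in("side","top"):
    d=get_image(n);P=pts(d);q=(P[...,0]+1j*P[...,1]-o)/r
    for nm,x0,x1,y0,y1 in(("bar",-30,20,-22,22),("barpad",-175,-140,-22,22),):
        m=(q.real>x0)&(q.real<x1)&(q.imag>y0)&(q.imag<y1)&(P[...,2]<75);print(n,nm,m.sum(),np.median(P[...,2][m]) if m.any() else None)
    m=(q.real>20)&(q.real<42)&(abs(abs(q.imag)-41)<6)&(P[...,2]<75);print("teeth z",np.percentile(P[...,2][m],[50,90,98]) if m.any() else None)
    m=(q.real>35)&(q.real<165)&(abs(q.imag)<76)&(P[...,2]>66)&(P[...,2]<79);print("tray rear/front",np.percentile(q.real[m],[1,99]))
t=cv2.imread("pics/top_d.png")[110:260,220:420];s=cv2.imread("pics/side_d.png")[120:270,210:410]
cv2.imwrite("pics/v6.png",cv2.resize(np.hstack([s,t]),(800,300),interpolation=cv2.INTER_CUBIC))
E
```

```text
t 9.3 lane [-231.6    4.3  183.9] width 13.4 F [0.1 0.8 0.8] yaw 1.1376 zaxis [-0.001  0.    -1.   ]
F lane 0.7630389939908543
side 1681 tray front x by y [(-50, 158.2), (-25, 157.3), (0, 157.9), (25, 158.3), (50, 157.8)]
top 1775 tray front x by y [(-50, 157.4), (-25, 157.7), (0, 157.0), (25, 157.9), (50, 157.2)]
side bar 325 46.63357003277815
side barpad 225 46.889423217529725
teeth z [58.56660816 62.07748204 63.24262552]
tray rear/front [ 49.14575757 158.56124174]
top bar 340 47.3764496398216
top barpad 244 47.406033266244435
teeth z [50.25153787 61.24770169 63.61942576]
tray rear/front [ 48.97316685 158.81123828]
```

View pics/v6.png

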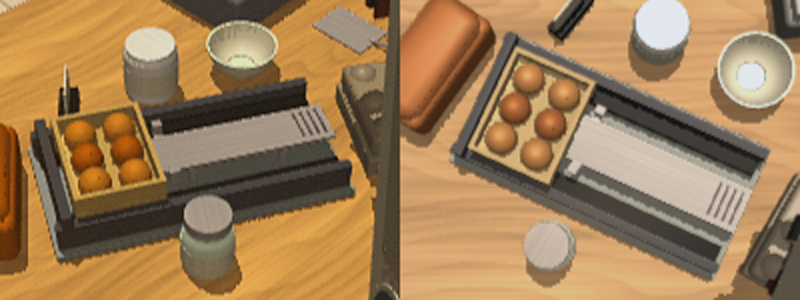

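The catch is up (bar 47 mm, teeth 60 mm). The tray stands level at x from 49 to 158 mm, past the teeth, and the bystanders show no sign of having moved. The arm is clear, so I'll hand in.

```bash
python3 -c "
from workcell import close_job
print(close_job())"
```

```text
the job is handed in; nothing more can be done
None
```

I held the catch down while pushing the tray past the teeth and then let it spring fully up; the tray is level between the teeth and the end stop, the surrounding things look unmoved in the last pictures, and the job is handed in at about 9.5 s.

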